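# Find the socket that fits the marked nut

## Robot

A 6-joint arm with a two-finger parallel gripper is mounted at the origin on a cart in front of the work surface, level with it; the furniture and walls round the work are solid. World frame = base frame: x ahead of the robot, y to its left, z up, the work surface at z = 0. Lengths are in m, angles in rad, forces in N, time in s.
With the tool pointing down it reaches from about 0.275 to 0.725 m from the base axis. Payload 15.9 kg.
Tool frame: the origin (TCP) lies midway between the tips of the shut fingers; the grasp point (between the pads) lies 19 mm behind it; z points along the fingers, y is the line along which they close (so a half turn about z gives the same grasp; the last joint's range is limited). The gripper opens to 85 mm and grips with 20 to 120 N. Pads are 22 mm wide; open, the fingers measure 114 mm over their backs; the gripper's body (76 mm by 85 mm) begins 54 mm behind the grasp point. The pads swing forward as they close: fully open they stand 13 mm farther back than shut.
Start: joints at [1.315, 0.213, -0.034, 1.323, 0, 1.571], TCP at [0.127, 0.484, 0.231] pointing down, gripper open.
Joint ranges: [-2.98, 2.98], [-0.74, 1.72], [-1.14, 1.35], [-2.1, 2.04], [-1.57, 1.44], [-3.14, 3.14]. Speed limits (rad/s): [1.89, 1.89, 2.39, 2.57, 3.14, 3.14].

## Interface

Orientations are given as a unit quaternion [x, y, z, w].
In Python, from rig import ctrl, snapshot, camera_model, ticket, models gives the robot as it stands.
- The arm moves only by the shell command python3 -m pendant 'ROWS' [OPENING]. ROWS is JSON, a list of rows, each a list of 4 numbers: the shift along the world's x, y, z in m, then the turn about the world's z in rad. A call has 1 to 10 rows; each row is the pose to reach, as a shift and turn from the pose commanded when the call began; what a row does not reach only later rows make up. A row lasts 1/12 s, in which the tool goes at most 41.7 mm and 7.16 degrees, less where a joint would pass 70% of its speed; a pose out of reach is approached as far as the arm can. A call with a gripper value outside its range is refused whole. OPENING is the opening, from -1 (shut) to 1 (fully open), so that 0 is half open, set as the call begins (- or left out, the last holds). The fingers move at their own pace and stop on an object; the grip force is fixed at half the most. Time passes only in rows, so rows that repeat a pose let the fingers close. It gives the time, the measured TCP pose, the force, the opening and the grip force at its end, in the units of the state.
- ctrl.get_obs(): the state, without advancing time (a new reading comes with each control period).
- snapshot(name): name is "scene" or "top" or "wrist"; returns the picture (400x640x3 uint8, blue, green, red); there is no depth.
- camera_model(name): a dict with "fov_y" (degrees; the focal length in pixels is half the picture's height over the tangent of half this angle, whatever the lens; pixels are square), "cx", "cy" (the principal point, pixels), "T" (4x4, takes a point from camera to world coordinates). Camera axes: x right, y down, z forward; pixel columns grow to the right and rows downward; lengths in m; the calibration is good to about 2 mm. A picture is of the moment at which its call begins: read the wrist's pose just before it. camera_model takes no time and is no camera call; for the wrist camera it gives the pose at the moment of the call.
- ticket.job_done(): hands the job in; it is judged then, once.
Trained networks look in the newest picture that a camera, given by its name, has taken for a name from the list of things; names that differ only in an ending like _2 or _b are one class to them, and where a whole thing is asked for, a point or a joint stands for the part that bears it (a point fixed in the world has none). Each returns a list of dicts, best first, with "score" (0 to 1); they miss things now and then, are a little off and sometimes report something else, mostly with a low value. They report only what shows in the picture. A call takes as long as a camera call. They do not tell look-alikes from the thing itself.
- models.recognise(camera, thing): "xyz" ([x, y, z] in m, in world coordinates, good to about 4 mm: the middle of the surface that is visible of it).
- models.trace(camera, thing): "mask" (400x640 bool, what is visible of it).
The state is a dict: "time": time; "joint_positions": joint angles; "qvel": joint speeds; "joint_efforts": joint torques, N m; "tool_pos": TCP position; "orientation": TCP orientation; "ft_force": force on the tool from outside, world axes, zero at the start; "ft_torque": the same for the moment, N m; "opening": finger opening in m; "gripper_force": force on a finger pad.
Only numpy, scipy, OpenCV 4.12 (cv2) and the standard library are available. Lean on these libraries where they do the work, as an engineer would, in place of code of your own. Each camera call takes 0.05 s, during which the arm holds its last target. There are 200 camera calls.

## Task

Find the socket that fits the nut on the yellow-marked middle stud of the grey plate: try the sockets standing on the wooden block one after another, putting each one that does not go fully down over the nut back on the block, standing upright. Finish with the fitting socket pushed all the way down over the nut and still gripped in the fingers (do not let go of it), the other two sockets standing upright on the block, and leave the small things lying around undisturbed.

Things in the scene. Friction and masses are not known exactly. Their poses are not given: they have to be found in the camera images.
- plate: grey steel mounting plate, fixed, 86 x 214 x 16 mm (x, y, z); origin at the centre of its underside, on the worktop. Three studs stand in a row along its y axis at -66, 0 and +66 mm, each with a fixed hex nut inside a round aluminium collar. Only the middle one, on a round yellow paint mark, is to be worked on; leave the others
- marked_stud (a point): point on the axis of the middle stud at the level of the plate's top (16 mm above the worktop): a fitting socket goes down until its lower end (its origin) rests here. Axes as the plate's, z up. The stud's end is 24 mm above this point
- marked_nut_top (a point): centre of the top of the middle nut, 18 mm above the plate's top, chamfered. The nut is 14, 19 or 24 mm across flats: it differs from start to start and is not given (the other two sizes are on the outer studs). One pair of its flats faces +x and -x of the plate; the play allows about 8 degrees of turn error. A smaller socket stops on it, 14 mm or more above its seat
- marked_collar_rim (a point): centre of the rim of the collar round the middle nut, 11 mm above the plate's top; 49 mm outside diameter, its hole about 2.6 mm wider than the skirt of the fitting socket. A socket too large stops on this rim, about 11 mm above its seat
- wood_block: flat piece of dark wood, fixed, 153 x 138 x 17 mm (x, y, z), origin at the centre of its underside; the sockets stand on its top, 17 mm above its origin, in a row along its y axis about 53 mm apart
- socket_a: one of three loose steel sockets, 0.1 to 0.2 kg, 56 mm tall. Origin at the centre of its open lower end, z up to the head. Lower 30 mm: round skirt, 31 mm across; hexagonal bore from below, 27 mm deep, 21 mm across flats, for the 19 mm nut. One pair of bore flats faces +x and -x of the socket.
- socket_b: one of three loose steel sockets, 0.1 to 0.2 kg, 56 mm tall. Origin at the centre of its open lower end, z up to the head. Lower 30 mm: round skirt, 37 mm across; hexagonal bore from below, 27 mm deep, 26 mm across flats, for the 24 mm nut. One pair of bore flats faces +x and -x of the socket.
- socket_c: one of three loose steel sockets, 0.1 to 0.2 kg, 56 mm tall. Origin at the centre of its open lower end, z up to the head. Lower 30 mm: round skirt, 25 mm across; hexagonal bore from below, 27 mm deep, 16 mm across flats, for the 14 mm nut. One pair of bore flats faces +x and -x of the socket.
- socket_a_head (a point): centre of this socket's head, 43 mm above its lower end: solid hexagon, 28 mm across flats, 26 mm tall (30 to 56 mm above the lower end), alike on all three; grip it on two opposite flats. Its flats are parallel to those of the bore: one pair faces +x and -x
- socket_b_head (a point): centre of this socket's head, 43 mm above its lower end: solid hexagon, 28 mm across flats, 26 mm tall (30 to 56 mm above the lower end), alike on all three; grip it on two opposite flats. Its flats are parallel to those of the bore: one pair faces +x and -x
- socket_c_head (a point): centre of this socket's head, 43 mm above its lower end: solid hexagon, 28 mm across flats, 26 mm tall (30 to 56 mm above the lower end), alike on all three; grip it on two opposite flats. Its flats are parallel to those of the bore: one pair faces +x and -x
- oil_vial: bystander, leave alone: yellow vial, 16 mm in diameter, 46 mm tall, standing; origin under its centre
- dropper: bystander, leave alone: blue dropper bottle with green cap, 34 mm in diameter, 82 mm tall, standing; origin under its centre
- valve: bystander, leave alone: black mushroom-shaped vent valve, 45 mm in diameter, 31 mm tall; origin under its centre
There are look-alikes about, which are no part of the job. Leave any orange look-alike of the socket_b alone.

How it is judged:
At the end, for the whole second after the job is handed in: One socket sits over the nut on the marked stud (lower end within 4 mm of the plate's top and 3 mm of the stud's axis, tilt under 0.08 rad), gripped by the fingers with over 3 N; the other two stand upright (tilt under 0.1 rad), still and untouched on the wooden block, their axes over it (((z of socket_a in the frame of marked_stud between -0.004 and 0.004 m and horizontal distance between socket_a and marked_stud below 0.003 m and angle between socket_a's own z axis and vertical below 0.08 rad and contact force between the fingers and socket_a above 3 N and x of socket_b in the frame of wood_block between -0.072 and 0.072 m and y of socket_b in the frame of wood_block between -0.066 and 0.066 m and z of socket_b in the frame of wood_block between 0.012 and 0.022 m and angle between each of socket_b, socket_c's own z axis and vertical below 0.1 rad and linear speed of each of socket_b, socket_c below 0.03 m/s and contact force between the fingers and socket_b below 0.2 N and x of socket_c in the frame of wood_block between -0.072 and 0.072 m and y of socket_c in the frame of wood_block between -0.066 and 0.066 m and z of socket_c in the frame of wood_block between 0.012 and 0.022 m and contact force between the fingers and socket_c below 0.2 N) or (z of socket_b in the frame of marked_stud between -0.004 and 0.004 m and horizontal distance between socket_b and marked_stud below 0.003 m and angle between socket_b's own z axis and vertical below 0.08 rad and contact force between the fingers and socket_b above 3 N and x of socket_a in the frame of wood_block between -0.072 and 0.072 m and y of socket_a in the frame of wood_block between -0.066 and 0.066 m and z of socket_a in the frame of wood_block between 0.012 and 0.022 m and angle between each of socket_a, socket_c's own z axis and vertical below 0.1 rad and linear speed of each of socket_a, socket_c below 0.03 m/s and contact force between the fingers and socket_a below 0.2 N and x of socket_c in the frame of wood_block between -0.072 and 0.072 m and y of socket_c in the frame of wood_block between -0.066 and 0.066 m and z of socket_c in the frame of wood_block between 0.012 and 0.022 m and contact force between the fingers and socket_c below 0.2 N) or (z of socket_c in the frame of marked_stud between -0.004 and 0.004 m and horizontal distance between socket_c and marked_stud below 0.003 m and angle between socket_c's own z axis and vertical below 0.08 rad and contact force between the fingers and socket_c above 3 N and x of socket_a in the frame of wood_block between -0.072 and 0.072 m and y of socket_a in the frame of wood_block between -0.066 and 0.066 m and z of socket_a in the frame of wood_block between 0.012 and 0.022 m and angle between each of socket_a, socket_b's own z axis and vertical below 0.1 rad and linear speed of each of socket_a, socket_b below 0.03 m/s and contact force between the fingers and socket_a below 0.2 N and x of socket_b in the frame of wood_block between -0.072 and 0.072 m and y of socket_b in the frame of wood_block between -0.066 and 0.066 m and z of socket_b in the frame of wood_block between 0.012 and 0.022 m and contact force between the fingers and socket_b below 0.2 N))); the arm keeps its last pose, push and grip.
It fails at once if a bystander (vial, dropper bottle or vent valve) is moved by more than 20 mm (distance of any of oil_vial, dropper, valve from where it was at the start of the episode above 0.02 m).
It also fails if it takes over 72 s, if anything falls off the work surface, if the arm or the gripper's body presses on something with over 40 N, if the wrist force passes 120 N, or if a joint passes its speed limit or range.

## Working session

There is one attempt and no reset: what is moved stays moved. The work goes in short steps, Python scripts to look and compute and a shell command to move; the robot and the scene stay as the last step left them, time stands still between calls to the robot, and variables do not carry over. Pictures are saved under pics/ and viewed, at most 10 in all, crops included, and the job is handed in when it is done.

```bash
mkdir -p pics; ls; cat > h.py <<'E'
import numpy as np, cv2
from rig import ctrl, snapshot, camera_model, ticket, models
def ray(cam,u,v,z,cm=None):
    m=cm or camera_model(cam); f=200/np.tan(np.radians(m['fov_y'])/2); T=np.array(m['T'])
    d=T[:3,:3]@np.array([(u-m['cx'])/f,(v-m['cy'])/f,1]); o=T[:3,3]
    return o+d*(z-o[2])/d[2]
def proj(cam,p,cm=None):
    m=cm or camera_model(cam); f=200/np.tan(np.radians(m['fov_y'])/2); T=np.array(m['T'])
    q=T[:3,:3].T@(np.array(p)-T[:3,3]); return np.array([m['cx']+f*q[0]/q[2],m['cy']+f*q[1]/q[2]])
E
python3 - <<'E'
from h import *
ims=[]
for c in ('scene','top','wrist'):
    im=snapshot(c); cv2.imwrite(f'pics/{c}0.png',im); m=camera_model(c)
    print(c,m['fov_y'],m['cx'],m['cy'],np.round(m['T'],3).tolist())
for c in ('scene','top'):
  for t in ('plate','marked_stud','marked_nut_top','marked_collar_rim','wood_block','socket_a','socket_a_head','oil_vial','dropper','valve'):
    try: print(c,t,[(round(r['score'],2),np.round(r['xyz'],3).tolist()) for r in models.recognise(c,t)][:6])
    except Exception as e: print(c,t,e)
print(ctrl.get_obs())
E
```

```text
pics
scene 54.71352758032572 321.64864597287334 199.30900578687505 [[0.632, -0.315, 0.708, -0.203], [-0.774, -0.283, 0.566, -0.711], [0.022, -0.906, -0.423, 0.523], [0.0, 0.0, 0.0, 1.0]]
top 48.80202229757114 322.35791689529293 203.1527783562913 [[0.011, -0.985, 0.174, 0.381], [-1.0, -0.007, 0.026, -0.089], [-0.024, -0.175, -0.984, 1.206], [0.0, 0.0, 0.0, 1.0]]
wrist 58.19424966717248 322.9986541709985 201.33010560625775 [[0.255, 0.923, 0.289, 0.053], [0.967, -0.243, -0.077, 0.504], [-0.001, 0.299, -0.954, 0.373], [0.0, 0.0, 0.0, 1.0]]
scene plate [(0.66, [0.47, 0.145, 0.015])]
scene marked_stud [(0.91, [0.466, 0.149, 0.019])]
scene marked_nut_top [(0.61, [0.527, -0.231, 0.056]), (0.57, [0.469, 0.145, 0.015])]
scene marked_collar_rim [(0.58, [0.464, 0.142, 0.015])]
scene wood_block [(0.63, [0.488, -0.185, 0.016])]
scene socket_a [(0.77, [0.526, -0.231, 0.053]), (0.64, [0.513, -0.132, 0.048]), (0.62, [0.538, -0.028, 0.03]), (0.51, [0.521, -0.178, 0.048])]
scene socket_a_head []
scene oil_vial [(0.5, [0.698, -0.065, 0.023])]
scene dropper [(0.6, [0.462, -0.404, 0.049])]
scene valve [(0
[... 726 characters left out ...]
 1.15, 'joint_positions': array([ 1.31501331e+00,  2.12882895e-01, -3.44163098e-02,  1.32343653e+00,
       -2.15946735e-05,  1.57073327e+00]), 'qvel': array([ 0.00126602, -0.00033875,  0.00077566,  0.00031852,  0.00161351,
       -0.00133875]), 'joint_efforts': array([ 6.41091305e-03, -6.85965586e+01,  4.87325406e+01,  1.52813183e-03,
        3.32521859e-04, -1.52561756e-05]), 'tool_pos': array([0.12650977, 0.48373739, 0.23130791]), 'orientation': array([1.27511886e-01, 9.91837042e-01, 2.86711683e-05, 1.45741298e-05]), 'ft_force': array([-0.35525677,  0.71609496, -0.53116425]), 'ft_torque': array([-0.04492087, -0.0169855 ,  0.03899629]), 'gripper_force': 0.0, 'opening': 0.08525285116093514}
```

View pics/top0.png

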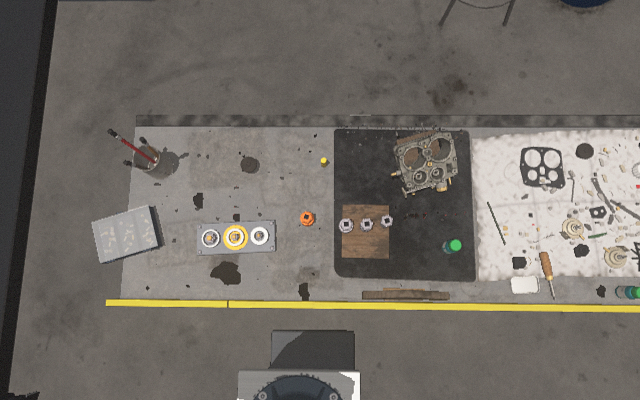

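View pics/scene0.png

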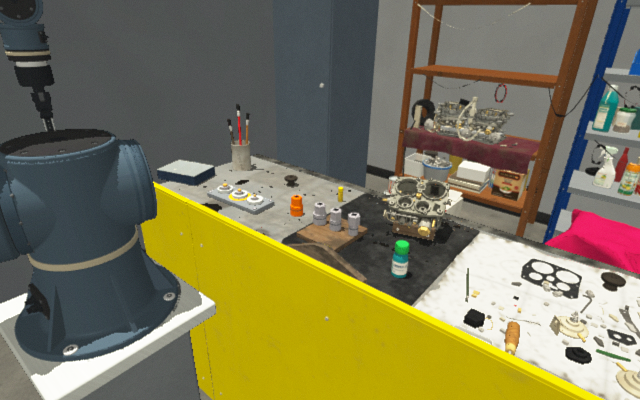

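Top view: the plate is at about (236,237), with the yellow mark under the middle stud. The sockets stand at (346,226), (367,225) and (387,221) on the block, and the orange look-alike is at (307,218). I'll fly the wrist camera over the plate, turning the fingers to close along x.

```bash
python3 -m pendant '[[0.03,-0.025,0,-0.12],[0.06,-0.05,0,-0.24],[0.09,-0.075,0,-0.36],[0.12,-0.1,0,-0.48],[0.15,-0.125,0,-0.60],[0.18,-0.15,0,-0.72],[0.21,-0.17,0,-0.84],[0.24,-0.19,0,-0.96],[0.27,-0.21,0,-1.08],[0.30,-0.23,0,-1.2]]'
python3 -m pendant '[[0.03,-0.03,0,-0.06],[0.063,-0.054,0,-0.115],[0.063,-0.054,0,-0.115],[0.063,-0.054,0,-0.115]]'
python3 - <<'E'
from h import *
cm=camera_model('wrist'); im=snapshot('wrist'); cv2.imwrite('pics/w1.png',im)
print(np.round(cm['T'],4).tolist(),ctrl.get_obs()['tool_pos'],ctrl.get_obs()['orientation'])
np.save('cm1.npy',cm,allow_pickle=True)
for t in ('marked_nut_top','marked_collar_rim','plate'):
    print(t,[(round(r['score'],2),np.round(r['xyz'],3).tolist()) for r in models.recognise('wrist',t)])
E
```

```text
time: 1.98
tool_pos: [0.4279, 0.2523, 0.2315]
orientation: [0.668, 0.745, 0.0, 0.0]
ft_force: [0.0, 0.9, 0.1]
opening: 0.0854
gripper_force: 0.0
time: 2.32
tool_pos: [0.4906, 0.1983, 0.2308]
orientation: [0.708, 0.706, -0.0, -0.0]
ft_force: [-0.5, 0.9, 0.7]
opening: 0.0854
gripper_force: 0.0
[[1.0, -0.0045, -0.0024, 0.4917], [-0.005, -0.954, -0.2998, 0.2754], [-0.0009, 0.2998, -0.954, 0.3727], [0.0, 0.0, 0.0, 1.0]] [0.4896664  0.19927111 0.2310021 ] [ 7.07522374e-01  7.06690858e-01 -2.55646164e-04 -2.35191880e-04]
marked_nut_top [(0.6, [0.493, 0.202, 0.017])]
marked_collar_rim []
plate [(0.72, [0.494, 0.2, 0.013])]
```

View pics/w1.png

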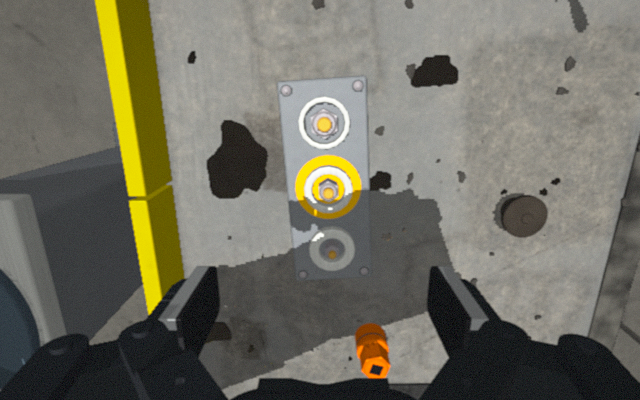

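The wrist view shows the plate, the three studs at (324,124), (328,190) and (332,249), and the plate turned a few degrees. I'll measure it and zoom in on the nuts.

```bash
python3 - <<'E'
from h import *
cm=np.load('cm1.npy',allow_pickle=True).item(); im=cv2.imread('pics/w1.png')
crop=im[70:285,270:385]; cv2.imwrite('pics/w1c.png',cv2.resize(crop,None,fx=2.7*1.9/1.9,fy=2.7,interpolation=cv2.INTER_CUBIC))
for n,uv in (('yhigh-left',(278,83)),('yhigh-right',(366,76)),('low-right',(375,275)),('low-left',(297,279))): print(n,ray('',*uv,0.016,cm).round(4))
# yellow mark
hsv=cv2.cvtColor(im,cv2.COLOR_BGR2HSV); k=cv2.inRange(hsv,(20,120,60),(35,255,255)); k[:,:270]=0;k[:,385:]=0
k[:145]=0;k[230:]=0
c,_=cv2.findContours(k,cv2.RETR_EXTERNAL,cv2.CHAIN_APPROX_NONE); c=max(c,key=cv2.contourArea)
p=np.array([ray('',u,v,0.016,cm)[:2] for u,v in c[:,0]],np.float32); e=cv2.fitEllipse(cv2.convexHull(p*1000)); print('yellow',e,cv2.minEnclosingCircle(p*1000))
big=cv2.resize(im[145:225,285:370],None,fx=8,fy=7.4,interpolation=cv2.INTER_CUBIC)
top=cv2.resize(im[85:165,285:370],None,fx=8,fy=7.4,interpolation=cv2.INTER_CUBIC)
cv2.imwrite('pics/w1z.png',cv2.resize(np.vstack([top,big]),(400,600)) )
v=np.vstack([im[85:160,285:370],im[150:225,285:370],im[212:287,285:370]]); cv2.imwrite('pics/w1z.png',cv2.resize(np.hstack([im[85:160,288:363],im[150:225,291:366],np.clip(im[212:287,295:370].astype(int)*1.6,0,255).astype(np.uint8)]),(798,266),interpolation=cv2.INTER_CUBIC))
E
```

```text
yhigh-left [0.4489 0.2805 0.016 ]
yhigh-right [0.5317 0.2863 0.016 ]
low-right [0.5482 0.0772 0.016 ]
low-left [0.4613 0.0726 0.016 ]
yellow ((495.7142028808594, 178.2530975341797), (67.3968276977539, 67.60466766357422), 3.448387861251831) ((495.8227844238281, 178.20042419433594), 34.01606750488281)
```

View pics/w1z.png

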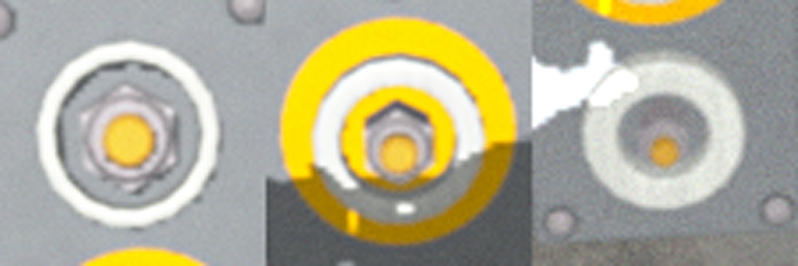

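The hole-to-collar ratios are about 0.8, 0.65 and 0.56, so the middle nut is the 19 mm one, which means socket_a (31 mm skirt). Now to look at the sockets.

```bash
python3 -m pendant '[[0.004,-0.035,0,0.0],[0.008,-0.07,0,0.0],[0.012,-0.105,0,0],[0.016,-0.14,0,0],[0.02,-0.175,0,0],[0.024,-0.21,0,0],[0.028,-0.24,0,0],[0.03,-0.27,0,0],[0.03,-0.3,0,0],[0.03,-0.3,0,0]]'
python3 -m pendant '[[0,0,0,0],[0,0,0,0]]' >/dev/null
python3 - <<'E'
from h import *
cm=camera_model('wrist'); im=snapshot('wrist'); cv2.imwrite('pics/w2.png',im)
print(np.round(cm['T'],4).tolist(),ctrl.get_obs()['tool_pos'])
np.save('cm2.npy',cm,allow_pickle=True)
for t in ('socket_a','socket_a_head','wood_block'):
    print(t,[(round(r['score'],2),np.round(r['xyz'],3).tolist()) for r in models.recognise('wrist',t)])
E
```

```text
time: 3.35
tool_pos: [0.5193, -0.1033, 0.2314]
orientation: [0.708, 0.707, -0.0, 0.0]
ft_force: [1.0, -0.3, 0.0]
opening: 0.0855
gripper_force: 0.0
[[1.0, -0.0005, -0.0003, 0.52], [-0.0006, -0.9542, -0.2993, -0.0222], [-0.0001, 0.2993, -0.9542, 0.3734], [0.0, 0.0, 0.0, 1.0]] [ 0.51947415 -0.09899012  0.23150229]
socket_a [(0.93, [0.537, -0.218, 0.071]), (0.84, [0.523, -0.116, 0.072]), (0.79, [0.545, -0.015, 0.056]), (0.66, [0.526, -0.164, 0.069])]
socket_a_head [(0.81, [0.525, -0.169, 0.066]), (0.69, [0.528, -0.112, 0.072])]
wood_block [(0.55, [0.5, -0.168, 0.016])]
```

View pics/w2.png

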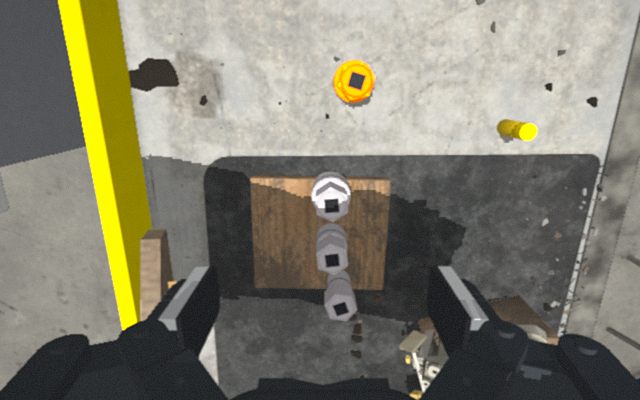

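Wrist view: socket heads at about (330,205), (332,260) and (341,309). Zooming to compare the skirts and the hex angles.

```bash
python3 - <<'E'
from h import *
cm=np.load('cm2.npy',allow_pickle=True).item(); im=cv2.imread('pics/w2.png')
crop=im[160:330,240:400]; crop=np.clip(crop.astype(int)*1.5,0,255).astype(np.uint8)
cv2.imwrite('pics/w2z.png',cv2.resize(crop,(564,600),interpolation=cv2.INTER_CUBIC))
for uv in ((332,205),(332,260),(341,309)): print('head top',ray('',*uv,0.073,cm).round(4))
for uv in ((252,178),(390,178),(384,288),(254,288)): print('block',ray('',*uv,0.017,cm).round(4))
E
```

```text
head top [ 0.5278 -0.1198  0.073 ]
head top [ 0.5282 -0.1732  0.073 ]
head top [ 0.5372 -0.2255  0.073 ]
block [ 0.4476 -0.1091  0.017 ]
block [ 0.5881 -0.1091  0.017 ]
block [ 0.5884 -0.2362  0.017 ]
block [ 0.4422 -0.2361  0.017 ]
```

View pics/w2z.png

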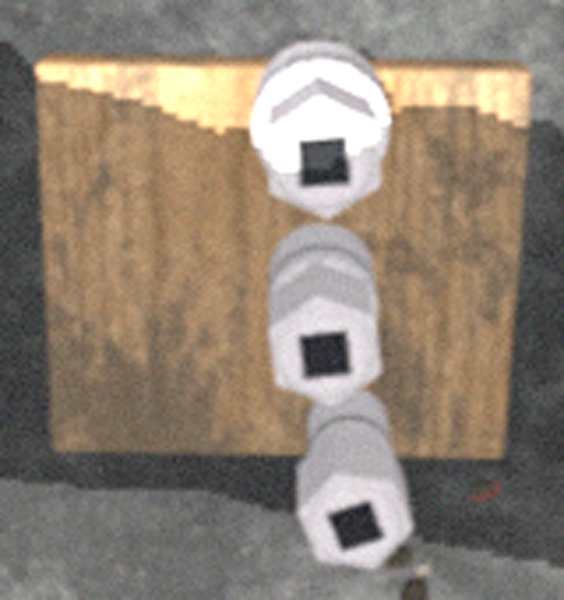

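The skirts are clear: top is b (37), middle is a (31) and bottom is c (25). I'll grip the middle one at about (0.528,-0.173).

```bash
python3 -m pendant '[[0.004,-0.036,-0.01,0],[0.0085,-0.072,-0.03,0],[0.0085,-0.072,-0.065,0],[0.0085,-0.072,-0.10,0],[0.0085,-0.072,-0.13,0],[0.0085,-0.072,-0.16,0],[0.0085,-0.072,-0.18,0],[0.0085,-0.072,-0.19,0],[0.0085,-0.072,-0.19,0],[0.0085,-0.072,-0.19,0]]'
python3 -m pendant '[[0,0,0,0],[0,0,0,0],[0,0,0,0],[0,0,0,0],[0,0,0,0],[0,0,0,0],[0,0,0,0],[0,0,0,0]]' -1
python3 - <<'E'
from h import *
cm=camera_model('wrist'); im=snapshot('wrist'); cv2.imwrite('pics/w3.png',im); print(ctrl.get_obs()['tool_pos'],ctrl.get_obs()['opening'])
np.save('cm3.npy',cm,allow_pickle=True)
E
```

```text
time: 4.55
tool_pos: [0.5284, -0.172, 0.042]
orientation: [0.707, 0.707, 0.0, 0.0]
ft_force: [-0.3, 0.0, -0.3]
opening: 0.0855
gripper_force: 0.0
time: 5.22
tool_pos: [0.5284, -0.1724, 0.0421]
orientation: [0.707, 0.707, 0.0, 0.001]
ft_force: [-1.1, 0.4, 7.7]
opening: 0.0281
gripper_force: 58.7
[ 0.52842854 -0.1724576   0.04209201] 0.028240244294395853
```

View pics/w3.png

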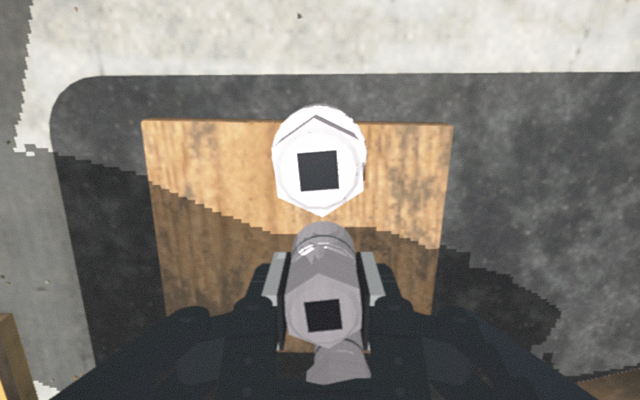

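The socket is gripped on its flats (opening 28.2 mm, force 59 N), with the drive square at (323,316). I'll work out where its axis sits relative to the TCP.

```bash
python3 - <<'E'
from h import *
cm=np.load('cm3.npy',allow_pickle=True).item(); im=cv2.imread('pics/w3.png')
g=im.max(2); k=((g<32)*255).astype(np.uint8); k[:293]=0;k[338:]=0;k[:,:298]=0;k[:,348:]=0
n,l,s,c=cv2.connectedComponentsWithStats(k); 
for i in range(1,n):
    if s[i,4]>300: print(s[i],c[i],ray('',*c[i],0.073,cm).round(4))
g2=im.max(2); k=((g2<60)*255).astype(np.uint8); k[:140]=0;k[200:]=0;k[:,:285]=0;k[:,345:]=0
n,l,s,c=cv2.connectedComponentsWithStats(k)
for i in range(1,n):
    if s[i,4]>300: print(s[i],c[i],ray('',*c[i],0.073,cm).round(4))
# stud tips in w1, at z=.040
cm=np.load('cm1.npy',allow_pickle=True).item(); im=cv2.imread('pics/w1.png'); hsv=cv2.cvtColor(im,cv2.COLOR_BGR2HSV)
for (x,y) in ((324,124),(328,190),(332,253)):
    k=cv2.inRange(hsv[y-13:y+14,x-9:x+10],(8,90,60),(25,255,255)); yy,xx=np.nonzero(k)
    print('stud',len(xx),xx.mean()+x-9,yy.mean()+y-13,ray('',xx.mean()+x-9,yy.mean()+y-13,.04,cm).round(4))
E
```

```text
stud 176 323.84090909090907 124.20454545454547 [0.492  0.2443 0.04  ]
stud 198 327.93939393939394 193.15151515151516 [0.4956 0.1791 0.04  ]
stud 52 331.8269230769231 254.30769230769232 [0.4995 0.1143 0.04  ]
```

```bash
python3 - <<'E'
from h import *
cm=np.load('cm3.npy',allow_pickle=True).item(); im=cv2.imread('pics/w3.png')
print(im.max(2)[300:334:4,300:348:4])
for c in ((323,316),(318,171)): print(ray('',*c,0.073,cm).round(4))
E
python3 -m pendant '[[0,0,0.03,0],[0,0,0.06,0],[0,0,0.09,0],[0,0.01,0.1,0],[0,0.01,0.1,0]]'
```

```text
[[173 176 180 159 161 132 104  77  54  36 171 177]
 [175  97  40  41  48  48  44  45  47  46 150 175]
 [172 138  37  44  49  42  42  45  43  48 139 175]
 [174 155  37  43  37  47  45  39  52  49 113 170]
 [177 174  41  47  42  41  46  45  46  45  80 174]
 [176 176  30  46  39  47  36  47  48  51  52 175]
 [173 173  50  46  44  47  46  47  42  39  40 171]
 [171 170  84  40  48  46  43  41  39  52  69 173]
 [173 175 134 132 166 169 174 180 177 172 175 175]]
[ 0.5289 -0.1734  0.073 ]
[ 0.5274 -0.1202  0.073 ]
time: 5.68
tool_pos: [0.5294, -0.1617, 0.144]
orientation: [0.707, 0.707, 0.001, 0.002]
ft_force: [0.1, 0.4, -1.2]
opening: 0.0279
gripper_force: 59.8
```

```bash
python3 -m pendant '[[-0.003,0.035,0,0.01],[-0.007,0.07,0,0.02],[-0.010,0.105,0,0.03],[-0.014,0.14,0,0.04],[-0.018,0.18,0,0.05],[-0.022,0.22,0,0.06],[-0.025,0.26,0,0.06],[-0.029,0.3,0,0.06],[-0.0325,0.33,0,0.06],[-0.0325,0.342,0,0.06]]'
python3 -m pendant '[[0,0,-0.02,0],[0,0,-0.04,0],[0,0,-0.055,0],[0,0,-0.06,0],[0,0,-0.06,0],[0,0,-0.06,0]]'
python3 - <<'E'
from h import *
cm=camera_model('wrist'); im=snapshot('wrist'); cv2.imwrite('pics/w4.png',im); print(ctrl.get_obs()['tool_pos'],ctrl.get_obs()['ft_force'])
np.save('cm4.npy',cm,allow_pickle=True)
snapshot('scene')
E
```

```text
time: 6.52
tool_pos: [0.4939, 0.1831, 0.1396]
orientation: [0.684, 0.729, -0.001, -0.001]
ft_force: [-0.5, 1.0, -1.9]
opening: 0.0278
gripper_force: 59.7
time: 7.02
tool_pos: [0.4954, 0.1794, 0.0812]
orientation: [0.686, 0.728, -0.0, -0.0]
ft_force: [-0.1, 0.1, -1.5]
opening: 0.0276
gripper_force: 59.8
[0.49581189 0.17959437 0.08177382] [-0.40534867  0.22629817 -0.93632304]
```

View pics/w4.png

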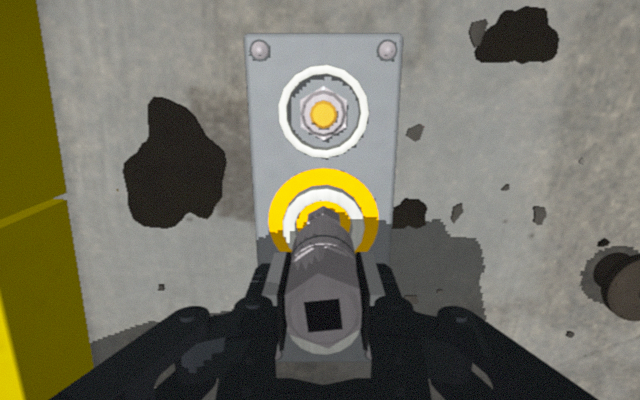

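The socket is held over the middle stud: yellow ring centre near (323,212), outer stud tip at (323,114). Checking alignment from this closer view.

```bash
python3 - <<'E'
from h import *
cm=np.load('cm4.npy',allow_pickle=True).item(); im=cv2.imread('pics/w4.png'); hsv=cv2.cvtColor(im,cv2.COLOR_BGR2HSV)
k=cv2.inRange(hsv,(15,150,60),(35,255,255)); k[:160]=0;k[262:]=0;k[:,:255]=0;k[:,390:]=0
yy,xx=np.nonzero(k); p=np.array([ray('',u,v,.016,cm)[:2] for u,v in zip(xx,yy)])*1000
h=cv2.convexHull(p.astype(np.float32))[:,0]
h=h[h[:,1]>180]
A=np.c_[h,np.ones(len(h))]; s=np.linalg.lstsq(A,(h**2).sum(1),rcond=None)[0]; c=s[:2]/2; print('yellow',c,np.sqrt(s[2]+c@c))
k=cv2.inRange(hsv,(10,120,60),(30,255,255))[100:130,308:340]; y,x=np.nonzero(k); t=ray('',x.mean()+308,y.mean()+100,.04,cm); print('stud+',t)
a,b=ray('',246,35,.016,cm),ray('',404,35,.016,cm); print('corners',a,b,np.arctan2(*(b-a)[1::-1]))
for th in (.05,.06,.07): print(th,t[:2]-66e-3*np.array([-np.sin(th),np.cos(th)]))
print('square',ray('',323,316,.082-.025+.056,cm))
E
```

```text
yellow [496.00977926 178.29741878] 33.671807135612944
stud+ [0.49217101 0.24419229 0.04      ]
corners [0.44928214 0.28083766 0.016     ] [0.5324467  0.28566166 0.016     ] 0.057940554747967075
0.05 [0.49546963 0.17827478]
0.06 [0.49612863 0.17831106]
0.07 [0.49678724 0.17835393]
square [0.4959732  0.17904234 0.113     ]
```

```bash
python3 -m pendant '[[0,-0.0006,-0.01,0],[0,-0.0006,-0.018,0],[0,-0.0006,-0.021,0],[0,-0.0006,-0.023,0],[0,-0.0006,-0.025,0],[0,-0.0006,-0.027,0],[0,-0.0006,-0.029,0]]'
python3 -m pendant '[[0,0,-0.002,0],[0,0,-0.004,0]]'
```

```text
time: 7.7
tool_pos: [0.4956, 0.1792, 0.0523]
orientation: [0.686, 0.728, 0.0, 0.0]
ft_force: [0.8, -0.7, -2.1]
opening: 0.028
gripper_force: 59.8
time: 7.87
tool_pos: [0.4956, 0.1792, 0.0482]
orientation: [0.686, 0.728, 0.0, 0.0]
ft_force: [-1.1, -0.1, -0.6]
opening: 0.0282
gripper_force: 59.8
```

The lower end is already 11 mm below the nut's top with no resistance, so it fits. Continuing to the seat.

```bash
python3 -m pendant '[[0,0,-0.002,0],[0,0,-0.004,0],[0,0,-0.006,0],[0,0,-0.0075,0],[0,0,-0.0075,0]]'
python3 -m pendant '[[0,0,-0.001,0],[0,0,-0.002,0],[0,0,-0.002,0],[0,0,-0.002,0]]'
```

```text
time: 8.28
tool_pos: [0.4955, 0.1791, 0.0411]
orientation: [0.686, 0.728, 0.0, 0.0]
ft_force: [-2.8, -1.0, 4.4]
opening: 0.0282
gripper_force: 60.4
time: 8.62
tool_pos: [0.4957, 0.1793, 0.0409]
orientation: [0.686, 0.728, 0.001, 0.0]
ft_force: [-14.5, -4.1, 42.0]
opening: 0.0279
gripper_force: 64.2
```

It seated at TCP z 0.041, as predicted. I'll ease the push and check with a scene picture.

```bash
python3 -m pendant '[[0,0,0.001,0],[0,0,0.0012,0],[0,0,0.0012,0],[0,0,0.0012,0]]'
python3 - <<'E'
from h import *
im=snapshot('scene'); cv2.imwrite('pics/s5.png',cv2.resize(im[160:300,170:440],(800,415),interpolation=cv2.INTER_CUBIC))
E
```

```text
time: 8.95
tool_pos: [0.4956, 0.1792, 0.041]
orientation: [0.686, 0.728, 0.0, 0.0]
ft_force: [-7.6, -2.0, 20.1]
opening: 0.0279
gripper_force: 61.9
```

View pics/s5.png

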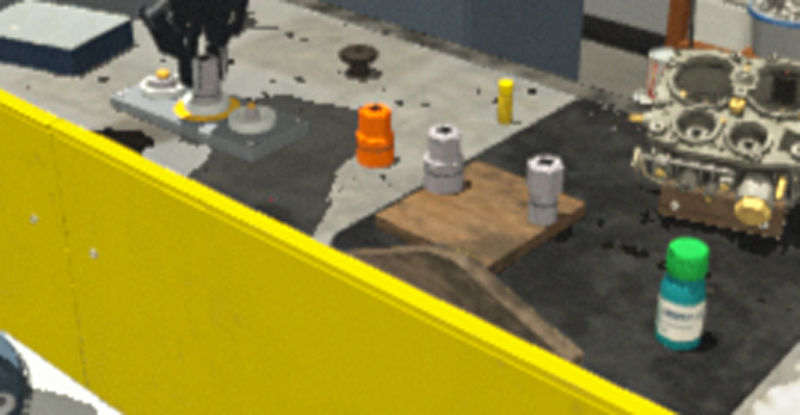

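The picture shows the socket down on the middle stud at (205,90) in the crop. The other two stand upright on the block at (443,160) and (545,190), and the bystanders are in place.

```bash
python3 -c "
from rig import ticket
print(ticket.job_done())"
```

```text
the job is handed in; nothing more can be done
None
```

I handed the job in with socket_a (for the 19 mm nut) pushed fully down over the marked nut and still gripped; sockets b and c were never moved and stand upright on the block, because the collar holes in the camera view showed which socket fits and I tried only that one.

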